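# Fasten a stop saddle to slotted strut with a hammer-head bolt

### The job

Fasten the bottle stop to the sloping slotted strut: set the steel saddle squarely over the strut with its slotted hole at the middle of the strut's length (either way round), then take the wing-grip bolt from its wooden rest, pass its hammer head lengthwise through the saddle's hole into the slot until the washer sits down on the saddle, and give it a quarter turn, so that the head lies across under the lips. Leave bolt and saddle in place and let go; leave the cup, the bottle and the roll of tape where they stand.

Things in the scene. Friction and masses are not known exactly. Their poses are not given: they have to be found in the camera images.
- strut_mid (a point): Middle of the slot mouth, on the outer face of the lips, of a fixed aluminium C-strut (220 long, 46 wide, 41 deep), 100 mm above the worktop; its slotted face slopes 30 degrees, facing up, to the right and a little towards the robot. y along the slot, x across, up the slope, z out of the face. Slot 20 wide, open all along; lips 5 thick; channel inside 40 wide, 33 deep.
- stop: Loose steel saddle (the bottle stop), 59 x 110 x 56 mm, 150 g, standing on its two flanges. Origin under the centre of its slotted hole, level with the flange edges; y along its length (-32 to +78), z up. Plate 4 thick, top at z = 16; the flanges along y hang 12 below the plate, 51 apart inside: 2.5 mm to spare each side of the strut.
- stop_hole (a point): Centre of the saddle's slotted hole on the top face of its plate, 16 above the flange edges; axes as body stop. Hole 42 long (y), 24 wide (x), right through. Seated, it is 4 mm out from strut_mid's plane; once let go the saddle may slip up to 2.5 mm down the slope until a flange bears on the strut.
- stop_fin (a point): Centre of the saddle's upright stop plate, by which it can be gripped: 10 thick (y), 40 wide (x), standing 40 above the saddle's plate; the point is 36 above the flange edges and 66 from the hole along y. Axes as body stop.
- bolt: Loose hammer-head bolt, 120 g, upright in its rest. Origin: centre of the head's underside. Along z: steel head 0-8 (14 in x, 32 in y), shank 14 diameter to 20, washer 38 diameter 20-24, black wing grip 24-58. Lengthwise the head passes hole and slot; a quarter turn either way catches it under the lips, with 3 mm play there when the washer is on the seated saddle, so it turns freely.
- bolt_grip (a point): Centre of the bolt's black wing grip: 12 thick (x), 40 long (y, the same way as the head), 34 high; 41 above the underside of the head. Axes as body bolt.
- bolt_head (a point): Centre of the bolt's hammer head, 4 above its underside; y is the head's long way. Axes as body bolt.
- rest: Fixed wooden rest, 70 x 80 x 30 mm, origin under its centre. The bolt hangs by its washer on the rest's top, the head and shank in a pocket 19 x 37 mm and 22 deep; lift the bolt 25 mm straight up to clear it.
- bottle: Bystander: white slim bottle, 54 across, 201 tall, standing loose. Origin under its centre.
- cup: Bystander: plain cup, 66 across, 89 tall, standing loose. Origin under its centre.
- roll: Bystander: roll of brown tape lying flat, 92 across, 48 high, loose. Origin under its centre.
Not all that is in view belongs to the job. Leave any orange or red look-alike of the bolt alone.

How it is judged:
By the outcome, as a careful person would: the job done as asked, in the order asked, and still so for the second after the job is handed in, with the robot touching nothing.
It also fails if it takes over 64 s, if anything falls off the work surface, if the arm or the gripper's body presses on something with over 40 N, if the wrist force passes 120 N, or if a joint passes its speed limit or range.

### The arm

A 6-joint arm with a two-finger parallel gripper is mounted at the origin on a cart in front of the work surface, level with it; the furniture and walls round the work are solid. World frame = base frame: x ahead of the robot, y to its left, z up, the work surface at z = 0. Lengths are in m, angles in rad, forces in N, time in s.
With the tool pointing down it reaches from about 0.375 to 0.9 m from the base axis. Payload 3.1 kg.
Tool frame: the origin (TCP) lies on the front face of the gripper's body, between the roots of the fingers; the fingertips stand 70 mm ahead of it and the grasp point (between the pads) lies 51 mm ahead of it; z points along the fingers, y is the line along which they close (so a half turn about z gives the same grasp; the last joint's range is limited). The gripper opens to 87 mm and grips with 3 to 60 N. Pads are 19 mm wide; open, the fingers measure 117 mm over their backs; the gripper's body (75 mm by 190 mm) begins 51 mm behind the grasp point.
Start: joints at [0.998, 0.527, 1.433, -0, 1.181, -0.178], TCP at [0.24, 0.577, 0.292] pointing down, gripper open.
Joint ranges: [-3.08, 3.08], [-0.75, 2.2], [0.22, 2.44], [-1.43, 4.57], [0, 2.65], [-2.85, 2.85]. Speed limits (rad/s): [2.79, 2.79, 3.14, 3.14, 3.14, 3.14].

### API

Orientations are given as a unit quaternion [x, y, z, w].
In Python, from rig import robot, cams, ticket gives the robot as it stands. The module is installed in compiled form; this text tells all that it offers.
- The arm moves only by the shell command python3 -m crank 'ROWS' [FORCE]. ROWS is JSON, a list of rows, each a list of 7 numbers: the shift along the tool's x, y, z in cm, then the turn, a rotation vector about the tool's x, y, z in rad, then the closure, from 0 (fully open) to 1 (shut). A call has 1 to 5 rows; each row shifts and turns the commanded pose from where the row before left it, along the tool's axes as they then stand; what a row does not reach is not made up. A row lasts 1/8 s, in which the tool goes at most 62.5 mm and 10.7 degrees, less where a joint would pass 70% of its speed; a pose out of reach is approached as far as the arm can. A call is refused whole if a number of a shift passes 6.25 or a number of a turn 0.188, either way. A call with a gripper value outside its range is refused whole. The fingers move at their own pace and stop on an object; FORCE is the grip in N (left out, the last holds). Time passes only in rows, so rows that do not move let the fingers close. It gives the time, the measured TCP pose, the force, the opening and the grip force at its end, in the units of the state.
- robot.get_obs(): the state, without advancing time (a new reading comes with each control period).
- cams.camera(name): name is "side" or "top" or "wrist"; returns the picture (400x640x3 uint8, red, green, blue); there is no depth.
- cams.camera_info(name): a dict with "intrinsics" (3x3 intrinsics, pixels), "pose" (4x4, takes a point from camera to world coordinates). Camera axes: x right, y down, z forward; pixel columns grow to the right and rows downward; lengths in m; the calibration is good to about 2 mm. A picture is of the moment at which its call begins: read the wrist's pose just before it. camera_info takes no time and is no camera call; for the wrist camera it gives the pose at the moment of the call.
- ticket.hand_in(): hands the job in; it is judged then, once.
The state is a dict: "time": time; "q": joint angles; "joint_velocities": joint speeds; "joint_torque": joint torques, N m; "position": TCP position; "tool_rot": TCP orientation; "ft_force": force on the tool from outside, world axes, zero at the start; "moment": the same for the moment, N m; "grip_width": finger opening in m; "grip_force": force on a finger pad.
Only numpy, scipy, OpenCV 4.12 (cv2) and the standard library are available. Lean on these libraries where they do the work, as an engineer would, in place of code of your own. Each camera call takes 0.05 s, during which the arm holds its last target. There are 200 camera calls.

## Working session

There is one attempt and no reset: what is moved stays moved. The work goes in short steps, Python scripts to look and compute and a shell command to move; the robot and the scene stay as the last step left them, time stands still between calls to the robot, and variables do not carry over. Pictures are saved under pics/ and viewed, at most 10 in all, crops included, and the job is handed in when it is done.

```bash
mkdir -p pics; python3 - <<'E'
from rig import robot,cams
import cv2,numpy as np
for n in ["side","top","wrist"]:
    i=cams.camera_info(n); im=cams.camera(n); cv2.imwrite(f"pics/{n}0.png",im[:,:,::-1])
    print(n,np.round(i["intrinsics"],1).tolist(),np.round(i["pose"],3).tolist())
o=robot.get_obs();print(o["time"],o["position"],o["tool_rot"],o["grip_width"])
a=cv2.imread("pics/side0.png");b=cv2.imread("pics/top0.png")
cv2.imwrite("pics/both0.png",np.vstack([cv2.resize(a,(480,300),interpolation=cv2.INTER_AREA),cv2.resize(b,(480,300),interpolation=cv2.INTER_AREA)]))
E
```

```text
side [[376.7, 0.0, 318.7], [0.0, 376.7, 197.7], [0.0, 0.0, 1.0]] [[-0.987, -0.045, 0.155, 0.374], [-0.161, 0.362, -0.918, 1.038], [-0.014, -0.931, -0.364, 0.505], [0.0, 0.0, 0.0, 1.0]]
top [[389.7, 0.0, 325.3], [0.0, 389.7, 193.4], [0.0, 0.0, 1.0]] [[0.026, -0.988, 0.151, 0.34], [-1.0, -0.026, 0.002, -0.02], [0.002, -0.151, -0.989, 1.454], [0.0, 0.0, 0.0, 1.0]]
wrist [[320.6, 0.0, 315.7], [0.0, 320.6, 202.8], [0.0, 0.0, 1.0]] [[0.384, 0.888, 0.254, 0.17], [0.923, -0.369, -0.108, 0.607], [-0.002, 0.276, -0.961, 0.384], [0.0, 0.0, 0.0, 1.0]]
0.15 [0.24011487 0.57654629 0.29149982] [ 1.96127152e-01  9.80578111e-01 -7.84562375e-04 -3.04806916e-04] 0.08716070131837007
```

View pics/top0.png

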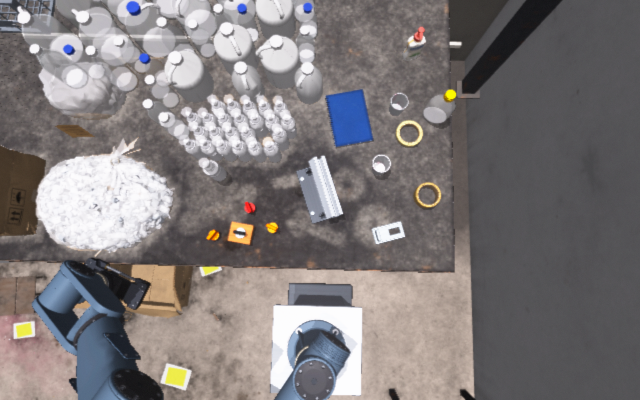

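View pics/side0.png

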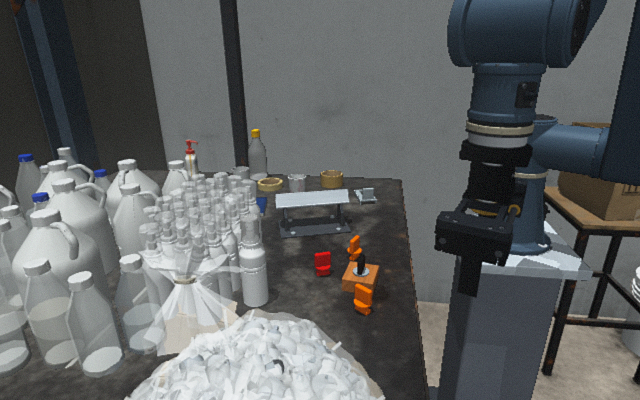

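Top view: the strut is at px (325,188), with the wooden rest and black bolt at (241,233). Orange look-alikes are at (213,236) and (272,228), a red one at (249,208). The likely saddle is at (388,232), and the slim bottle at (212,170). I'll get coarse positions and one enlarged crop.

```bash
cat > h.py <<'E'
import numpy as np,cv2
from rig import robot,cams
from scipy.spatial.transform import Rotation as R
def ray(info,px):
    K=np.array(info["intrinsics"]);T=np.array(info["pose"])
    d=T[:3,:3]@np.linalg.solve(K,[px[0],px[1],1.]);return T[:3,3],d/np.linalg.norm(d)
def onz(info,px,z):
    o,d=ray(info,px);return o+d*(z-o[2])/d[2]
def onplane(info,px,p,n):
    o,d=ray(info,px);return o+d*(np.dot(np.subtract(p,o),n)/np.dot(d,n))
def tri(rays):
    A=np.zeros((3,3));b=np.zeros(3)
    for o,d in rays:
        M=np.eye(3)-np.outer(d,d);A+=M;b+=M@o
    p=np.linalg.solve(A,b);return p,[np.linalg.norm((np.eye(3)-np.outer(d,d))@(p-o)) for o,d in rays]
def proj(info,P):
    K=np.array(info["intrinsics"]);T=np.array(info["pose"])
    c=T[:3,:3].T@(np.asarray(P)-T[:3,3]);u=K@c;return u[:2]/u[2]
def tool():
    o=robot.get_obs();return np.array(o["position"]),R.from_quat(o["tool_rot"]),o
def delta(Pt,Rt):
    "shift in cm in present tool axes, rotvec in present tool axes to target"
    p,r,o=tool();return np.round(r.inv().apply(np.subtract(Pt,p))*100,2),np.round((r.inv()*Rt).as_rotvec(),3)
E
python3 - <<'E'
from h import *
t=cams.camera_info("top");s=cams.camera_info("side")
for n,px,z in [("strut a",(312,158),.1),("strut b",(341,213),.1),("bolt",(240,232),.07),("rest",(241,233),.03),("saddle",(388,232),.016),("bottle",(212,170),.2),("cup1",(399,102),.09),("cup2",(381,163),.09),("roll",(428,194),.048),("base",(318,350),0)]:
    print(n,np.round(onz(t,px,z),3))
print(tri([ray(t,(388,232)),ray(s,(367,194))]),tri([ray(t,(239,233)),ray(s,(361,263))]))
im=cv2.imread("pics/top0.png");sd=cv2.imread("pics/side0.png")
f=lambda a,x,y,w,h,k:cv2.resize(a[y:y+h,x:x+w],None,fx=k,fy=k,interpolation=cv2.INTER_CUBIC)
cv2.imwrite("pics/c1.png",np.vstack([f(im,195,145,225,100,3.5)[:, :787],f(sd,230,160,196,60,4)[:, :787] if 0 else f(sd,225,165,196,62,787/196)[:, :787]]))
print(cv2.imread("pics/c1.png").shape)
E
```

```text
strut a [0.673 0.033 0.1  ]
strut b [ 0.479 -0.074  0.1  ]
bolt [0.405 0.28  0.07 ]
rest [0.403 0.285 0.03 ]
saddle [ 0.422 -0.252  0.016]
bottle [0.599 0.356 0.2  ]
cup1 [ 0.895 -0.279  0.09 ]
cup2 [ 0.663 -0.214  0.09 ]
roll [ 0.562 -0.392  0.048]
base [-0.002 -0.006  0.   ]
(array([ 0.41756547, -0.25162554,  0.016224  ]), [np.float64(0.004207131875279732), np.float64(0.004207131875279758)]) (array([0.40373714, 0.28782638, 0.05154877]), [np.float64(0.00146487875288348), np.float64(0.0014648787528834869)])
(599, 787, 3)
```

View pics/c1.png

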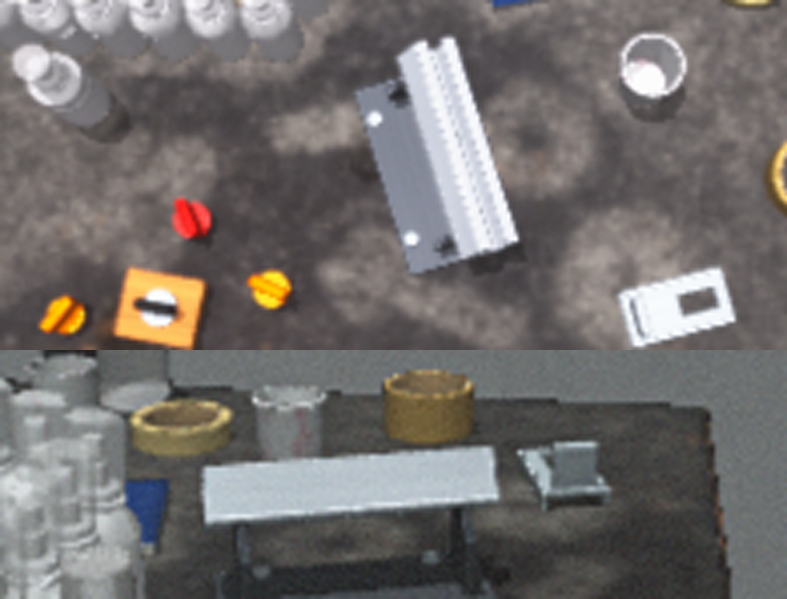

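Crop: the black wing grip with a white washer sits in the wooden rest at crop (158,307), so that is the bolt; the orange and red ones are look-alikes. The grey plate with a dark slotted hole and a fin at crop (680,305) is the saddle. Next I'll go for a close wrist view of saddle and strut.

```bash
python3 -m crank '[[-4.4,-4,-0.5,0,0,0,0],[-4.4,-4,-0.5,0,0,0,0],[-4.4,-4,-0.5,0,0,0,0],[-4.4,-4,-0.5,0,0,0,0],[-4.4,-4,-0.5,0,0,0,0]]'; python3 -m crank '[[-4.4,-4,-0.5,0,0,0,0],[-4.4,-4,-0.5,0,0,0,0],[-2.4,-5.7,0,0,0,0,0],[-2.4,-5.7,0,0,0,0,0],[-2.4,-5.7,0,0,0,0,0]]'; python3 -m crank '[[-2.4,-5.7,0,0,0,0,0],[-2.4,-5.7,0,0,0,0,0],[-2.4,-5.7,0,0,0,0,0],[0,0,0,0,0,0,0]]'
python3 - <<'E'
from h import *
i=cams.camera_info("wrist");im=cams.camera("wrist");cv2.imwrite("pics/w1.png",im[:,:,::-1]);np.save("w1.npy",i["pose"])
p,r,o=tool();print(p,o["time"],o["q"],i["pose"])
E
```

```text
time: 0.78
position: [0.3669, 0.306, 0.3173]
tool_rot: [0.196, 0.981, 0.0, 0.0]
ft_force: [0.8, 0.3, 0.4]
grip_width: 0.087
grip_force: 0.0
time: 1.4
position: [0.4174, 0.0126, 0.3273]
tool_rot: [0.196, 0.981, 0.0, 0.0]
ft_force: [0.6, 0.2, -0.3]
grip_width: 0.0869
grip_force: 0.0
time: 1.9
position: [0.4188, -0.1757, 0.3273]
tool_rot: [0.199, 0.98, -0.001, 0.001]
ft_force: [-0.2, 0.2, 0.2]
grip_width: 0.0869
grip_force: 0.0
[ 0.41814088 -0.17302814  0.32698346] 1.95 [-6.40285075e-01  2.46768357e-01  1.80252674e+00  2.47241731e-04
  1.09277551e+00 -1.81176349e+00] [[ 0.39038177  0.88452421  0.25538009  0.34899692]
 [ 0.92065165 -0.37457412 -0.10997625 -0.14492213]
 [-0.00161788  0.27804882 -0.96056558  0.41933918]
 [ 0.          0.          0.          1.        ]]
```

View pics/w1.png

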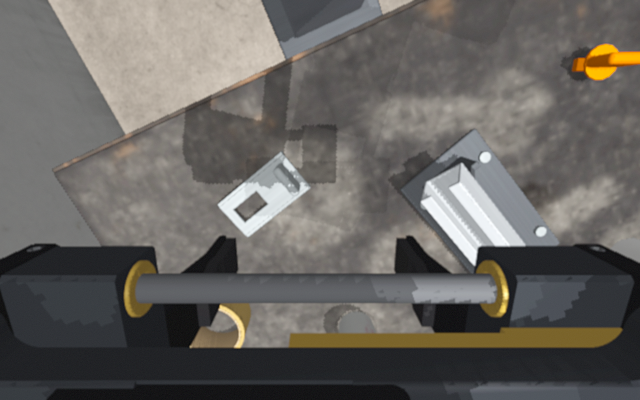

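Wrist view: the saddle plate has corners about (218,207), (247,237), (310,187) and (283,152), its hole at (250,206) and its fin at (289,178). The strut end is at (445,185), with its lower end hidden by the gripper. I'll measure the saddle from its contour and the hole.

```bash
python3 - <<'E'
from h import *
i=cams.camera_info("wrist");im=cv2.imread("pics/w1.png")
hsv=cv2.cvtColor(im,cv2.COLOR_BGR2HSV)
roi=np.zeros(im.shape[:2],np.uint8);roi[140:245,205:320]=255
g=cv2.cvtColor(im,cv2.COLOR_BGR2GRAY)
m=((g>125)&(roi>0)).astype(np.uint8)*255
cs,h=cv2.findContours(m,cv2.RETR_CCOMP,cv2.CHAIN_APPROX_NONE)
for k,c in enumerate(cs):
    if cv2.contourArea(c)<60: continue
    print(h[0][k][3],cv2.contourArea(c),cv2.boundingRect(c))
    pts=np.array([onz(i,p[0],.016) for p in c])
    r=cv2.minAreaRect((pts[:,:2]*1000).astype(np.float32));print("rect mm",r, cv2.boxPoints(r).round(1).tolist())
cv2.imwrite("pics/c2.png",cv2.resize(np.hstack([im[140:245,205:320],cv2.cvtColor(m[140:245,205:320],cv2.COLOR_GRAY2BGR)]),None,fx=3,fy=3,interpolation=cv2.INTER_CUBIC))
E
```

```text
-1 6156.5 (217, 141, 103, 104)
rect mm ((420.79730224609375, -241.06253051757812), (133.69967651367188, 138.0220184326172), 67.30628204345703) [[331.29998779296875, -276.1000061035156], [458.70001220703125, -329.3999938964844], [510.29998779296875, -206.0], [382.8999938964844, -152.8000030517578]]
11 486.5 (234, 191, 34, 31)
rect mm ((426.2785339355469, -268.7080383300781), (23.059953689575195, 40.82119369506836), 15.987862586975098) [[409.6000061035156, -252.3000030517578], [420.79998779296875, -291.5], [443.0, -285.20001220703125], [431.70001220703125, -245.89999389648438]]
11 181.5 (275, 162, 26, 29)
rect mm ((409.0550842285156, -205.07632446289062), (41.79216384887695, 10.148653030395508), 19.50893211364746) [[387.70001220703125, -207.3000030517578], [391.1000061035156, -216.8000030517578], [430.3999938964844, -202.89999389648438], [427.1000061035156, -193.3000030517578]]
```

View pics/c2.png

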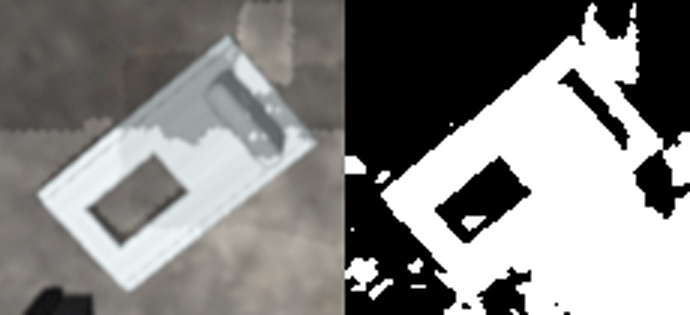

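```bash
python3 - <<'E'
from h import *
i=cams.camera_info("wrist")
P=np.array([onz(i,p,.016)[:2]*1000 for p in [(218.3,204.3),(281.7,152.7),(310,187.7),(247.3,236.7)]])
for a,b in [(0,1),(3,2),(0,3),(1,2)]:
    d=P[b]-P[a];print(np.linalg.norm(d),np.degrees(np.arctan2(d[1],d[0])))
c=P.mean(0);a=np.radians(105.8);u=np.array([np.cos(a),np.sin(a)])
print("centre",c,"hole from centre",c-23*u,"hole",(426.3,-268.7))
hole=np.array([427,-268.5]);fin=hole+66*u;print("fin",fin)
R_=np.column_stack([[u[1],-u[0],0],[u[0],u[1],0],[0,0,-1.]]); R_[:,0]=np.cross(R_[:,1],R_[:,2])
print(delta([fin[0]/1000,fin[1]/1000,.040+.051+.1],R.from_matrix(R_)))
E
```

```text
108.4310560724524 105.5084825656762
108.69756708976442 105.76766208294475
57.61936508662705 14.939524072071693
57.12565220915201 15.2008040618282
centre [ 420.40225488 -246.19909843] hole from centre [ 426.66470056 -268.33011228] hole (426.3, -268.7)
fin [ 409.0295037  -204.99361243]
(array([-0.41, -3.3 , 13.6 ]), array([ 0.   , -0.   , -0.675]))
```

Saddle dimensions agree with the given sizes (109×57, hole 23×41). Before grasping it, I'll take a view of the strut.

```bash
python3 -m crank '[[-4.2,4.6,0,0,0,0,0],[-4.2,4.6,0,0,0,0,0],[-4.2,4.6,0,0,0,0,0],[-4.2,4.6,0,0,0,0,0],[0,0,0,0,0,0,0]]'
python3 - <<'E'
from h import *
i=cams.camera_info("wrist");im=cams.camera("wrist");cv2.imwrite("pics/w2.png",im[:,:,::-1]);np.save("w2.npy",i["pose"])
c=im[0:250,160:560,::-1];cv2.imwrite("pics/w2c.png",cv2.resize(c,None,fx=2,fy=2,interpolation=cv2.INTER_CUBIC))
E
```

```text
time: 2.58
position: [0.6467, -0.0615, 0.3261]
tool_rot: [0.193, 0.981, 0.001, 0.0]
ft_force: [-0.6, -0.4, -0.1]
grip_width: 0.0868
grip_force: 0.0
```

View pics/w2c.png

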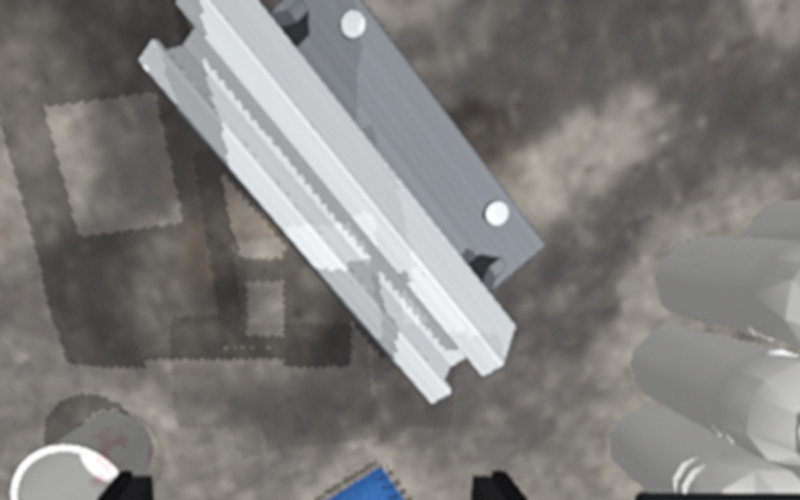

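Wrist crop: the slot runs from near end (165,30) to far end (455,375). The lower lip's outer edge goes from crop (140,62) to (432,403), and the side wall and base plate are to the right. I'll triangulate the ends with the top view and fit the edge lines.

```bash
python3 - <<'E'
from h import *
t=cams.camera_info("top");w=cams.camera_info("wrist")
c2t=lambda x,y:(195+x/3.5,145+y/3.5)
c2w=lambda x,y:(160+x/2,y/2)
for n,a,b in [("lowlip far",(432,403),(457,40)),("lowlip near",(140,62),(518,240))]:
    print(n,tri([ray(w,c2w(*a)),ray(t,c2t(*b))]))
im=cv2.imread("pics/w2.png",0)
l=cv2.createLineSegmentDetector(2).detect(im)[0][:,0]
for s in l:
    x0,y0,x1,y1=s
    if min(y0,y1)<0 or max(y0,y1)>215 or min(x0,x1)<215 or max(x0,x1)>430: continue
    L=np.hypot(x1-x0,y1-y0)
    if L<12: continue
    if y1<y0: x0,y0,x1,y1=x1,y1,x0,y0
    ang=np.degrees(np.arctan2(y1-y0,x1-x0))
    P=[onz(w,(x0,y0),.1)*1000,onz(w,(x1,y1),.1)*1000];d=P[1]-P[0]
    print(np.round([x0,y0,x1,y1,L,ang]),"z100 dir %.1f"%np.degrees(np.arctan2(d[1],d[0])),"len %.0f"%np.linalg.norm(d))
E
```

```text
lowlip far (array([ 0.6681568 , -0.01385025,  0.1413575 ]), [np.float64(0.0018199104087548057), np.float64(0.0018199104087546591)])
lowlip near (array([ 0.47790818, -0.08054741,  0.08812877]), [np.float64(0.0011247797702963695), np.float64(0.001124779770296444)])
[231.  33. 317. 133. 132.  49.] z100 dir 19.0 len 117
[289.   0. 417. 162. 207.  52.] z100 dir 18.9 len 190
[324. 141. 374. 201.  78.  50.] z100 dir 18.8 len 80
[371. 179. 386. 195.  22.  45.] z100 dir 23.4 len 23
[235.  19. 228.  29.  12. 123.] z100 dir -60.4 len 11
[271.  67. 274.  81.  14.  78.] z100 dir -12.0 len 12
[393. 177. 400. 188.  13.  56.] z100 dir 13.4 len 14
[412. 182. 401. 187.  12. 151.] z100 dir -81.9 len 12
[417. 162. 411. 182.  21. 108.] z100 dir -35.6 len 20
[238.  18. 245.  31.  15.  62.] z100 dir 6.0 len 12
[247.   1. 260.  15.  19.  47.] z100 dir 22.6 len 16
[393. 125. 409. 128.  17.  11.] z100 dir 57.2 len 16
[363. 141. 388. 173.  41.  51.] z100 dir 18.9 len 41
[347.   9. 414.  98. 111.  53.] z100 dir 19.0 len 99
[262.  18. 358. 136. 152.  51.] z100 dir 18.8 len 136
[328. 108. 345. 128.  26.  48.] z10
[... 540 characters left out ...]
2.0 len 47
[272.  62. 331. 132.  92.  50.] z100 dir 18.9 len 83
[273. 104. 278. 122.  19.  73.] z100 dir -6.3 len 17
[265.   0. 410. 179. 230.  51.] z100 dir 18.9 len 212
[334. 136. 348. 151.  20.  49.] z100 dir 19.8 len 20
[361. 167. 371. 178.  15.  50.] z100 dir 19.0 len 16
[352. 144. 383. 181.  48.  50.] z100 dir 18.9 len 49
[302. 183. 321. 183.  19.   1.] z100 dir 66.6 len 19
[283. 146. 283. 166.  20.  90.] z100 dir -24.0 len 20
[338. 164. 348. 176.  15.  49.] z100 dir 19.3 len 15
[327. 113. 339. 127.  19.  50.] z100 dir 18.9 len 18
[246.  31. 265.  53.  28.  50.] z100 dir 18.6 len 24
[241.  35. 248.  48.  15.  63.] z100 dir 4.3 len 12
[268.  42. 325. 110.  89.  50.] z100 dir 18.7 len 79
```

```bash
python3 - <<'E'
from h import *
w=cams.camera_info("wrist");t=cams.camera_info("top")
a=np.radians(18.9);u=np.array([np.cos(a),np.sin(a),0]);v=np.array([-np.sin(a),np.cos(a),0])
for n,p0,p1,z in [("low outer",(231,33),(374,201),.0885),("up outer",(265,0),(410,179),.1115),("wall bottom",(289,0),(417,162),.076),("slot low?",(272,62),(331,132),.095),("slot up",(262,18),(358,136),.105),("x",(268,42),(325,110),.105),("y",(352,144),(383,181),.105)]:
    P=[onz(w,p,z)*1000 for p in (p0,p1)]
    print(n,"v",[round(p@v,1) for p in P],"u",[round(p@u,1) for p in P])
for n,p,z in [("low far",(375.5,201.5),.0885),("low near",(229.5,30.5),.0885),("up far out",(411.5,182),.1115),("up far in",(401,187.5),.105),("low near in",(235,19),.095)]:
    P=onz(w,p,z)*1000;print(n,P.round(1),"u %.1f v %.1f"%(P@u,P@v))
E
```

```text
low outer v [np.float64(-230.4), np.float64(-231.1)] u [np.float64(428.1), np.float64(643.0)]
up outer v [np.float64(-190.0), np.float64(-189.9)] u [np.float64(436.6), np.float64(640.9)]
wall bottom v [np.float64(-169.8), np.float64(-170.0)] u [np.float64(440.3), np.float64(643.4)]
slot low? v [np.float64(-218.8), np.float64(-218.8)] u [np.float64(472.6), np.float64(557.4)]
slot up v [np.float64(-200.9), np.float64(-201.8)] u [np.float64(442.8), np.float64(576.5)]
x v [np.float64(-210.1), np.float64(-209.9)] u [np.float64(460.1), np.float64(537.5)]
y v [np.float64(-210.9), np.float64(-210.8)] u [np.float64(578.6), np.float64(627.1)]
low far [684.3  -9.1  88.5] u 644.4 v -230.3
low near [477.2 -79.6  88.5] u 425.7 v -229.9
up far out [671.3  28.4 111.5] u 644.3 v -190.6
up far in [674.7  18.2 105. ] u 644.3 v -201.3
low near in [472.6 -69.9  95. ] u 424.5 v -219.3
```

Slope, widths and length all check (face 40.6 vs 39.8 mm in plan, length 219.5). That puts strut_mid at (0.574, -0.0256, 0.100) with the strut level at 18.9°. Next, to the saddle fin.

```bash
python3 -m crank '[[3.3,-4.5,0,0,0,0,0],[3.3,-4.5,0,0,0,0,0],[3.3,-4.5,0,0,0,0,0],[3.3,-4.5,0,0,0,0,0],[3.3,-4.5,0,0,0,0,0]]' >/dev/null; python3 -m crank '[[0,0,2.5,0,0,-0.168,0],[0,0,2.5,0,0,-0.168,0],[0,0,2.5,0,0,-0.168,0],[0,0,2.5,0,0,-0.168,0],[0,0,0,0,0,0,0]]' 
cat >> h.py <<'E'
def frame(y,z):
    y=np.array(y,float);y/=np.linalg.norm(y);z=np.array(z,float);z/=np.linalg.norm(z)
    return R.from_matrix(np.column_stack([np.cross(y,z),y,z]))
A=np.radians(18.9);U=np.array([np.cos(A),np.sin(A),0]);V=np.array([-np.sin(A),np.cos(A),0])
N=-.5*V+np.array([0,0,np.sqrt(.75)]);X=np.sqrt(.75)*V+np.array([0,0,.5])  # X up slope
M=np.array([.5741,-.0256,.100])
E
python3 - <<'E'
from h import *
a=np.radians(105.6)
print(delta([.409,-.205,.091],frame([np.cos(a),np.sin(a),0],[0,0,-1])),tool()[2]["q"])
E
```

```text
time: 3.88
position: [0.403, -0.2083, 0.2263]
tool_rot: [-0.137, 0.991, 0.002, -0.002]
ft_force: [-0.6, 0.0, 0.6]
grip_width: 0.0872
grip_force: 0.0
(array([-0.71,  0.08, 13.53]), array([ 0.005, -0.003,  0.003])) [-7.24123772e-01  4.09502786e-01  1.91626263e+00 -1.63660600e-04
  8.21624211e-01 -2.56978228e+00]
```

```bash
python3 -m crank '[[-0.4,0.1,5,0.005,-0.003,0.003,0],[-0.3,0,5,0,0,0,0],[0,0,3.5,0,0,0,0],[0,0,0,0,0,0,0]]' ; python3 -m crank '[[0,0,0,0,0,0,1],[0,0,0,0,0,0,1],[0,0,0,0,0,0,1],[0,0,0,0,0,0,1],[0,0,0,0,0,0,1]]' 40
python3 - <<'E'
from h import *
a=np.radians(105.6)
print(delta([.409,-.205,.091],frame([np.cos(a),np.sin(a),0],[0,0,-1])))
E
```

```text
time: 4.38
position: [0.4111, -0.2067, 0.0915]
tool_rot: [-0.136, 0.991, -0.001, 0.0]
ft_force: [-0.0, -0.2, 0.1]
grip_width: 0.0866
grip_force: 0.0
time: 5.0
position: [0.4122, -0.2076, 0.0925]
tool_rot: [-0.137, 0.991, -0.002, 0.002]
ft_force: [-1.6, 0.1, 0.3]
grip_width: 0.0447
grip_force: 0.0
(array([0.24, 0.34, 0.15]), array([-0.005,  0.003,  0.002]))
```

```bash
python3 -m crank '[[0,0,0,0,0,0,1],[0,0,0,0,0,0,1],[0,0,0,0,0,0,1],[0,0,0,0,0,0,1],[0,0,0,0,0,0,1]]' 40
python3 - <<'E'
from h import *
a=np.radians(105.6);Rt=frame([np.cos(a),np.sin(a),0],[0,0,-1])
for k in range(3):
    print(delta([.409,-.205,.091],Rt));i=cams.camera_info("wrist");im=cams.camera("wrist")
cv2.imwrite("pics/w3.png",im[:,:,::-1]);print(tool()[2]["grip_width"])
E
```

```text
time: 5.62
position: [0.4122, -0.2076, 0.0922]
tool_rot: [-0.137, 0.991, -0.002, 0.002]
ft_force: [-0.9, 0.2, -0.9]
grip_width: 0.0097
grip_force: 40.0
(array([0.24, 0.34, 0.12]), array([-0.005,  0.003,  0.002]))
(array([0.24, 0.34, 0.12]), array([-0.005,  0.003,  0.002]))
(array([0.24, 0.34, 0.12]), array([-0.005,  0.003,  0.002]))
0.009948685464737496
```

```bash
python3 -m crank '[[0,0,-3,0,0,0,1],[0,0,-5,0,0,0,1],[0,0,-5,0,0,0,1],[0,0,-5,0,0,0,1],[0,0,0,0,0,0,1]]' 40
cat >> h.py <<'E'
def plan(Pt,Rt,n):
    "n equal tool-axis rows taking present pose to target"
    p,r,o=tool();rv=(r.inv()*Rt).as_rotvec();st=R.from_rotvec(rv/n)
    S=np.zeros((3,3));q=R.identity()
    for k in range(n): S+=q.as_matrix();q=q*st
    s=np.linalg.solve(S,r.inv().apply(np.subtract(Pt,p)))*100
    print("rows",n,"each",np.round(s,2),np.round(rv/n,3),"norms",np.linalg.norm(s).round(2),np.linalg.norm(rv/n).round(3))
E
python3 - <<'E'
from h import *
plan(M+.066*U+.1202*N-.0024*X+np.array([0,0,.04]),frame(U,-N),10)
E
```

```text
time: 6.4
position: [0.4127, -0.2078, 0.2755]
tool_rot: [-0.137, 0.991, -0.005, 0.005]
ft_force: [-0.0, -0.5, -1.2]
grip_width: 0.0101
grip_force: 40.0
rows 10 each [-1.92  2.47  0.05] [-0.04   0.043  0.148] norms 3.12 0.159
```

```bash
python3 -m crank '[[-1.92,2.47,0.05,-0.04,0.043,0.148,1],[-1.92,2.47,0.05,-0.04,0.043,0.148,1],[-1.92,2.47,0.05,-0.04,0.043,0.148,1],[-1.92,2.47,0.05,-0.04,0.043,0.148,1],[-1.92,2.47,0.05,-0.04,0.043,0.148,1]]' >/dev/null
python3 -m crank '[[-1.92,2.47,0.05,-0.04,0.043,0.148,1],[-1.92,2.47,0.05,-0.04,0.043,0.148,1],[-1.92,2.47,0.05,-0.04,0.043,0.148,1],[-1.92,2.47,0.05,-0.04,0.043,0.148,1],[-1.92,2.47,0.05,-0.04,0.043,0.148,1]]' 
python3 -m crank '[[0,0,0,0,0,0,1]]' >/dev/null
python3 - <<'E'
from h import *
Pt=M+.066*U+.1202*N-.0024*X
print(delta(Pt,frame(U,-N)),tool()[2]["q"])
i=cams.camera_info("wrist");im=cams.camera("wrist");cv2.imwrite("pics/w4.png",im[:,:,::-1]);np.save("w4.npy",i["pose"])
E
```

```text
time: 7.65
position: [0.656, -0.0616, 0.2364]
tool_rot: [0.565, 0.782, 0.151, -0.215]
ft_force: [0.6, -0.8, -2.6]
grip_width: 0.0096
grip_force: 40.0
(array([-1.67,  0.08,  2.77]), array([-0.004, -0.007, -0.006])) [-0.40247397  0.74794479  1.25191734  0.38354253  1.52202198 -0.82053734]
```

View pics/w4.png

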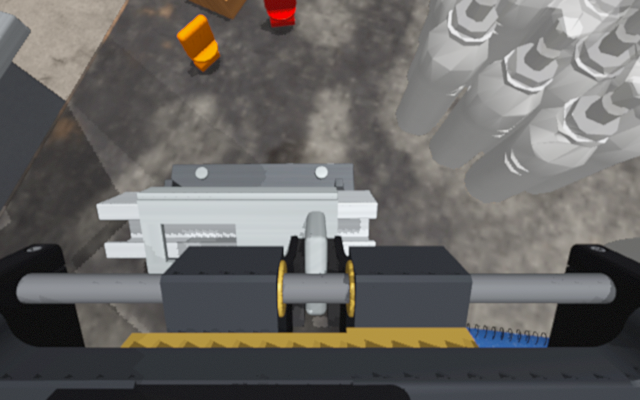

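The saddle is held square over the strut; its upslope edge is at row ~195 (cols 138–338), the hole at (205,232), and the strut ends at cols ~97 and ~377. I'll measure saddle and strut in this same view.

```bash
python3 - <<'E'
from h import *
w=cams.camera_info("wrist");p,r,o=tool();im=cv2.imread("pics/w4.png",0)
def tl(px,z): # tool coords mm on tool plane z (mm)
    P=onplane(w,px,p+r.apply([0,0,z/1000]),r.apply([0,0,1]));return (r.inv().apply(P-p)*1000)
def sf(px,h):
    P=onplane(w,px,M+h*N,N)-M;return np.round([P@X*1000,P@U*1000],1)
l=cv2.createLineSegmentDetector(2).detect(im)[0][:,0]
for s in l:
    x0,y0,x1,y1=s
    if min(y0,y1)<182 or max(y0,y1)>275 or min(x0,x1)<85 or max(x0,x1)>390 or np.hypot(x1-x0,y1-y0)<11: continue
    print(np.round(s,1),"saddle-plane tool xy",tl(s[:2],76.2)[:2].round(1),tl(s[2:],76.2)[:2].round(1),"| strut x,u",sf(s[:2],0),sf(s[2:],0))
E
```

```text
[340.7 236.9 344.4 254.4] saddle-plane tool xy [ 8.2 14.4] [-2.5 16.7] | strut x,u [-4.8 84.2] [-20.1  87.4]
[335.5 235.5 364.4 236.7] saddle-plane tool xy [ 9.  11.5] [ 8.3 27.7] | strut x,u [-3.6 80. ] [ -4.7 103.2]
[286.  255.4 290.5 235.9] saddle-plane tool xy [ -3.2 -16.7] [  8.8 -13.8] | strut x,u [-20.9  39.8] [-3.8 43.9]
[349.4 245.8 374.4 246. ] saddle-plane tool xy [ 2.8 19.4] [ 2.7 33.6] | strut x,u [-12.5  91.3] [-12.7 111.6]
[368.  238.1 368.4 219.4] saddle-plane tool xy [ 7.4 29.8] [18.6 29.5] | strut x,u [ -5.9 106.1] [ 10.  105.8]
[ 99.3 219.4 138.2 218.5] saddle-plane tool xy [  18.5 -119.5] [ 19.1 -97.9] | strut x,u [  10.6 -107.8] [ 11.3 -76.7]
[376.1 216.8 377.  203. ] saddle-plane tool xy [20.1 33.7] [28.  33.8] | strut x,u [ 12.1 111.8] [ 23.4 112. ]
[175.9 259.6 188.9 245.1] saddle-plane tool xy [ -5.9 -80.1] [  3.2 -71.6] | strut x,u [-24.4 -51. ] [-11.5 -38.9]
[336.9 217.4 375.6 217.7] saddle-plane tool xy [19.8 12. ] [19.6 33.5] | strut x,u [11.7 80.9] [ 11.3 111.5]
[189.4 245.8 281.9 245.7] saddle-plane tool xy [  2.7 -71.4] [  2.8 -18.9] | strut x,u [-12.2
[... 3629 characters left out ...]
5 -87.9] | strut x,u [-38.1  28.5] [-38.1 -62.4]
[139.4 197.2 334.4 197.7] saddle-plane tool xy [ 31.3 -95.4] [31.  10.5] | strut x,u [ 28.7 -73. ] [27.8 78.8]
[336.5 230.7 337.1 219.4] saddle-plane tool xy [11.9 12. ] [18.6 12.2] | strut x,u [ 0.6 80.8] [10.1 81.1]
[310.2 214.3 307.6 234.5] saddle-plane tool xy [21.5 -2.7] [ 9.6 -4.2] | strut x,u [14.3 59.9] [-2.6 57.6]
[297.9 240.6 292.9 263.3] saddle-plane tool xy [ 5.9 -9.7] [ -8.2 -12.8] | strut x,u [-7.9 49.7] [-28.   45.2]
[337.4 262.  333.  240.6] saddle-plane tool xy [-7.4 12.8] [ 5.9 10.1] | strut x,u [-26.9  81.8] [-8.  78.1]
[323.  233.1 321.  215.6] saddle-plane tool xy [10.4  4.4] [20.8  3.3] | strut x,u [-1.5 70. ] [13.3 68.4]
```

```bash
python3 - <<'E'
from h import *
w=cams.camera_info("wrist");p,r,o=tool();im=cv2.imread("pics/w4.png",0)
def tl(px,z):
    P=onplane(w,px,p+r.apply([0,0,z/1000]),r.apply([0,0,1]));return (r.inv().apply(P-p)*1000).round(1)
print("fin top",tl((315,211),36.2),"sides",tl((305.1,260),36.2),tl((325.8,260),36.2), "fin foot", tl((315,235),76.2))
for c in (150,180,200,220,250,270): print(c,im[184:232,c].tolist())
E
```

```text
fin top [36.1  0.1 36.2] sides [13.6 -4.3 36.2] [13.6  4.8 36.2] fin foot [ 9.3 -0.1 76.2]
150 [117, 115, 123, 141, 155, 160, 163, 161, 170, 200, 212, 212, 208, 203, 192, 169, 181, 202, 208, 209, 208, 207, 206, 206, 204, 204, 204, 204, 203, 203, 205, 206, 208, 209, 209, 207, 206, 206, 207, 207, 205, 203, 204, 204, 203, 203, 203, 204]
180 [109, 91, 94, 139, 159, 161, 163, 162, 171, 200, 214, 213, 209, 204, 192, 171, 182, 202, 209, 209, 209, 207, 207, 206, 204, 204, 204, 204, 204, 204, 205, 207, 208, 209, 209, 209, 208, 208, 208, 197, 176, 165, 164, 165, 163, 161, 160, 159]
200 [115, 115, 126, 147, 159, 163, 164, 163, 171, 201, 214, 213, 208, 203, 193, 171, 181, 201, 208, 209, 209, 208, 207, 206, 205, 205, 204, 204, 204, 204, 205, 207, 209, 209, 209, 209, 209, 209, 208, 197, 176, 166, 164, 164, 163, 161, 162, 173]
220 [115, 115, 126, 148, 160, 163, 165, 163, 171, 201, 215, 214, 210, 206, 193, 167, 179, 201, 207, 209, 209, 207, 207, 206, 205, 205, 204, 204, 204, 204, 206, 206, 208, 209, 209, 208, 208, 209, 208, 197, 177, 165, 164, 164, 162, 160, 160, 159]
250 [114, 116, 126, 149, 161, 163, 164, 163, 171, 202, 216, 215, 212, 208, 195, 171, 180, 201, 207, 208, 208, 207, 206, 206, 204, 204, 204, 204, 203, 204, 204, 205, 207, 208, 209, 208, 208, 208, 209, 209, 207, 207, 205, 205, 205, 207, 209, 209]
270 [127, 127, 135, 152, 160, 163, 164, 163, 171, 202, 216, 215, 211, 208, 196, 171, 180, 200, 207, 208, 207, 206, 206, 205, 205, 205, 204, 203, 203, 204, 204, 205, 205, 208, 208, 208, 207, 208, 208, 209, 207, 205, 206, 204, 205, 207, 209, 209]
```

The plate's true outer edge is row 192.5, so tool x = 33.8. With the hole edge at 16.3, both put the saddle 4.2 mm along tool x. The strut in this same view is centred at +1.8 U and +0.8 X from my earlier estimate. Aligning 20 mm above it.

```bash
python3 -m crank '[[-1.2,0.2,1,-0.004,-0.007,-0.006,1],[-0.57,0.03,2,0,0,0,1],[0,0,1.77,0,0,0,1],[0,0,0,0,0,0,1]]' 
python3 - <<'E'
from h import *
Pt=M+.0675*U+.0802*N-.0034*X
print(delta(Pt,frame(U,-N)))
w=cams.camera_info("wrist");im=cams.camera("wrist");cv2.imwrite("pics/w5.png",im[:,:,::-1]);p,r,o=tool();g=cv2.cvtColor(im,cv2.COLOR_RGB2GRAY)
def tl(px,z):
    P=onplane(w,px,p+r.apply([0,0,z/1000]),r.apply([0,0,1]));return (r.inv().apply(P-p)*1000).round(1)
def sf(px,h):
    P=onplane(w,px,M+h*N,N)-M;return np.round([P@X*1000,P@U*1000],1)
l=cv2.createLineSegmentDetector(2).detect(g)[0][:,0]
for s in l:
    x0,y0,x1,y1=s
    if min(y0,y1)<165 or max(y0,y1)>265 or min(x0,x1)<75 or max(x0,x1)>410 or np.hypot(x1-x0,y1-y0)<10: continue
    if 145<min(x0,x1) and max(x0,x1)<330 and abs(y1-y0)<.8*abs(x1-x0)  or min(x0,x1)<140 or max(x0,x1)>340:
        print(np.round(s,1),tl(s[:2],76.2)[:2],tl(s[2:],76.2)[:2],"|",sf(s[:2],0),sf(s[2:],0))
E
```

```text
time: 8.32
position: [0.6538, -0.052, 0.1876]
tool_rot: [0.561, 0.786, 0.151, -0.211]
ft_force: [0.3, 0.8, -1.5]
grip_width: 0.0098
grip_force: 40.0
(array([-0.32,  0.07,  2.11]), array([-0.001, -0.001,  0.002]))
[340.5 235.7 344.3 254.4] [ 9.8 13.3] [-1.6 15.7] | [-1.3 83.1] [-14.4  85.9]
[ 87.2 220.6  90.9 240.8] [  18.7 -126.5] [   6.6 -126.7] | [  8.7 -78.7] [ -5.2 -79. ]
[336.9 218.5 385.6 218.9] [19.9 11.1] [19.7 37.8] | [10.4 80.5] [ 10.2 111.5]
[389.7 201.4 377.3 186.3] [29.7 39.5] [38.  32.3] | [ 21.8 113.4] [ 31.4 105. ]
[387.6 216.9 388.6 201.7] [20.8 38.8] [29.5 38.9] | [ 11.6 112.7] [ 21.6 112.7]
[189.4 245.6 281.9 245.7] [  3.8 -71.7] [  3.7 -19.6] | [ -8.4 -15.3] [-8.4 45. ]
[375.3 243.2 376.1 220.6] [ 5.3 32.9] [18.7 32.6] | [ -6.4 105.8] [  9.1 105.5]
[376.9 184.9  80.6 184.6] [38.8 32.1] [  39. -126.] | [ 32.4 104.7] [ 32.2 -78.2]
[344.1 242.8 375.8 245.4] [ 5.5 15.4] [ 3.9 33.3] | [-6.2 85.5] [ -8.  106.3]
[160.6 223.2 233.1 223.3] [ 17.1 -86.1] [ 17.1 -46.1] | [  7. -32.] [ 7.  14.3]
[385.6 199.5 339.4 199.5] [30.7 37.2] [30.7 12.3] | [ 23.  110.7] [22.9 81.8]
[174.4 240.3 233.1 239.9] [  7.  -79.8] [  7.2 -46.8] | [ -4.8 -24.7] [-4.4 13.5]
[336.9 192.2 138.1 192.3] [34.8 10.8] [ 34.7 -95.9] | [27.6 80.2] [ 27.3 -43.4]
[310.7 210.8 323.1 211.2] [24.3 -3.3] [24.1  3.5] | [15.5 63.9] [15.3 71.7]
[144.4 247.8  94.4 247.7] [  2.4 -97.3] [   2.4 -125.6] | [-10.1 -44.9] [-10.1 -77.7]
[ 93.1 239.9 143.1 240.4] [   7.2 -125.4] [  6.9 -97.4] | [ -4.6 -77.4] [ -4.9 -45. ]
[139.1 219.4 142.1 234.6] [ 19.3 -97.7] [ 10.4 -97.4] | [  9.5 -45.4] [ -0.8 -45.1]
[138.1 197.2 334.4 197.6] [ 32.  -96.3] [31.8  9.5] | [ 24.2 -43.8] [24.2 78.7]
[ 90.4 172.   97.4 182.4] [  45.7 -119.4] [  40.2 -116.8] | [ 40.  -70.6] [ 33.6 -67.5]
[108.1 203.1 129.4 203.1] [  28.7 -113.1] [  28.7 -101.6] | [ 20.3 -63.3] [ 20.3 -49.9]
```

```bash
cat >> h.py <<'E'
def sf(w,px,h):
    P=onplane(w,px,M+h*N,N)-M;return np.round([P@X*1000,P@U*1000],1)
def rowedge(g,c0,c1,r0,r1,sign):
    d=np.gradient(cv2.GaussianBlur(g,(1,3),0).astype(float)[:,c0:c1].mean(1))[r0:r1]*sign
    k=int(d.argmax());a,b,c=d[k-1:k+2];return r0+k+.5*(a-c)/(a-2*b+c)
def coledge(g,r0,r1,c0,c1,sign):
    return rowedge(g.T,r0,r1,c0,c1,sign)
E
python3 -m crank '[[0,0,0,0,0,0,1],[0,0,0,0,0,0,1]]' >/dev/null
python3 - <<'E'
from h import *
for k in range(2):
    p,r,o=tool();w=cams.camera_info("wrist");im=cams.camera("wrist");g=cv2.cvtColor(im,cv2.COLOR_RGB2GRAY)
    Pt=M+.0675*U+.0802*N-.0034*X;d=delta(Pt,frame(U,-N));h=d[0][2]/100+.004
    e=rowedge(g,145,300,188,196,1);up=rowedge(g,345,380,196,203,1);sl=rowedge(g,345,370,214,223,-1);lo=rowedge(g,95,135,244,252,-1);fe=coledge(g,203,215,380,395,-1)
    print(d,"edge",e,sf(w,(220,e),h)-29.5,"| strut",up,sf(w,(362,up),0),sl,sf(w,(360,sl),0),lo,sf(w,(115,lo),0),"end",fe,sf(w,(fe,209),0), np.linalg.norm(np.subtract(np.array(w["pose"])[:3,3],p)))
cv2.imwrite("pics/w6.png",im[:,:,::-1])
E
```

```text
(array([-0.24, -0.09,  2.43]), array([0.004, 0.003, 0.003])) edge 192.63846595805802 [  3.1 -12.3] | strut 196.5841750841751 [22.9 98.4] 215.30160320641284 [10.4 97.6] 248.0929203539823 [-12.9 -64. ] end 383.96815286624206 [ 14.6 112.8] 0.11951107977012283
(array([-0.24, -0.08,  2.42]), array([0.004, 0.003, 0.003])) edge 192.63945480631276 [  3.1 -12.4] | strut 196.60898876404494 [22.9 98.3] 215.38584474885846 [10.3 97.5] 248.10330578512398 [-12.8 -64.1] end 384.08986175115206 [ 14.7 112.8] 0.11952569522395635
```

```bash
python3 -m crank '[[-0.3,0,0,0.004,0.003,0.003,1],[0,0,0.8,0,0,0,1],[0,0,0,0,0,0,1],[0,0,0,0,0,0,1]]'
python3 - <<'E'
from h import *
for k in range(2):
    p,r,o=tool();w=cams.camera_info("wrist");im=cams.camera("wrist");g=cv2.cvtColor(im,cv2.COLOR_RGB2GRAY)
    Pt=M+.0675*U+.0802*N-.0034*X;d=delta(Pt,frame(U,-N));h=d[0][2]/100+.004
    e=rowedge(g,145,300,188,196,1);sl=rowedge(g,345,370,214,226,-1)
    l=[s for s in cv2.createLineSegmentDetector(2).detect(g)[0][:,0] if min(s[0],s[2])>330 and max(s[0],s[2])<410 and 180<min(s[1],s[3]) and max(s[1],s[3])<230]
    print(d,"edge",e,sf(w,(220,e),h)-29.5,sl,sf(w,(360,sl),0),[(np.round(s,1).tolist(),sf(w,s[:2],0).tolist(),sf(w,s[2:],0).tolist()) for s in l] if k else "")
    l=[s for s in cv2.createLineSegmentDetector(2).detect(g)[0][:,0] if 325<min(s[0],s[2]) and max(s[0],s[2])<345 and abs(s[0]-s[2])<3 and 195<min(s[1],s[3]) and max(s[1],s[3])<240 or 130<min(s[0],s[2]) and max(s[0],s[2])<150]
    if k: print([(np.round(s,1).tolist(),sf(w,s[:2],h).tolist()) for s in l])
cv2.imwrite("pics/w7.png",im[:,:,::-1])
E
```

```text
time: 9.22
position: [0.6549, -0.0519, 0.1806]
tool_rot: [0.562, 0.786, 0.15, -0.211]
ft_force: [0.4, 0.1, -1.2]
grip_width: 0.0097
grip_force: 40.0
(array([ 0.04, -0.05,  1.53]), array([-0.001, -0.001, -0.   ])) edge 192.63048498845265 [  0.6 -13. ] 216.15022421524662 [10.3 95.3] 
(array([ 0.05, -0.05,  1.55]), array([-0.001, -0.001, -0.   ])) edge 192.63189033189033 [  0.6 -12.9] 215.97486033519553 [10.3 95.5] [([387.79998779296875, 215.5, 389.3999938964844, 196.8000030517578], [10.6, 112.6], [22.5, 112.8]), ([336.8999938964844, 215.60000610351562, 386.8999938964844, 216.3000030517578], [10.6, 81.3], [10.1, 112.0]), ([389.0, 196.89999389648438, 377.20001220703125, 182.60000610351562], [22.4, 112.6], [31.3, 105.0]), ([385.6000061035156, 196.5, 338.1000061035156, 196.39999389648438], [22.7, 110.5], [22.8, 81.8]), ([337.29998779296875, 196.89999389648438, 337.20001220703125, 213.10000610351562], [22.5, 81.3], [12.2, 81.4])]
[([337.29998779296875, 196.89999389648438, 337.20001220703125, 213.10000610351562], [27.7, 80.0]), ([138.8000030517578, 217.0, 141.6999969482422, 233.39999389648438], [16.2, -29.5]), ([336.5, 231.89999389648438, 337.20001220703125, 216.89999389648438], [7.4, 79.9]), ([146.5, 261.8999938964844, 144.0, 248.1999969482422], [-11.1, -29.2]), ([137.10000610351562, 83.69999694824219, 131.60000610351562, 86.30000305175781], [85.4, -19.7])]
```

```bash
python3 -m crank '[[-0.05,0.04,0.7,0,0,0,1],[0,0,0.4,0,0,0,1],[0,0,0.2,0,0,0,1],[0,0,0,0,0,0,1],[0,0,0,0,0,0,1]]';python3 -m crank '[[0,0,0.2,0,0,0,1],[0,0,0,0,0,0,1]]'
python3 - <<'E'
from h import *
print(delta(M+.0675*U+.0802*N-.0034*X,frame(U,-N)))
E
```

```text
time: 9.95
position: [0.6535, -0.0462, 0.1695]
tool_rot: [0.562, 0.786, 0.15, -0.211]
ft_force: [-0.2, -0.2, -1.8]
grip_width: 0.0097
grip_force: 40.0
time: 10.2
position: [0.6533, -0.0454, 0.1679]
tool_rot: [0.562, 0.786, 0.15, -0.211]
ft_force: [0.7, -0.5, -0.3]
grip_width: 0.0099
grip_force: 40.0
(array([ 0.11, -0.1 ,  0.07]), array([-0., -0., -0.]))
```

```bash
python3 -m crank '[[0,0,0.15,0,0,0,1],[0,0,0,0,0,0,1]]';python3 -m crank '[[0,0,0.1,0,0,0,1],[0,0,0,0,0,0,1]]'
python3 - <<'E'
from h import *
print(delta(M+.0675*U+.0802*N-.0034*X,frame(U,-N)))
w=cams.camera_info("wrist");im=cams.camera("wrist");cv2.imwrite("pics/w8.png",im[:,:,::-1])
cv2.imwrite("pics/w8c.png",cv2.resize(im[150:300,70:420,::-1],None,fx=2.2,fy=2.2,interpolation=cv2.INTER_CUBIC))
E
```

```text
time: 10.45
position: [0.6533, -0.0453, 0.1678]
tool_rot: [0.562, 0.786, 0.15, -0.21]
ft_force: [0.5, -1.6, 4.6]
grip_width: 0.0098
grip_force: 40.0
time: 10.7
position: [0.6532, -0.0452, 0.1678]
tool_rot: [0.562, 0.786, 0.15, -0.21]
ft_force: [-1.4, -4.3, 8.8]
grip_width: 0.0096
grip_force: 40.0
(array([ 0.1 , -0.1 ,  0.06]), array([0.   , 0.001, 0.   ]))
```

View pics/w8c.png

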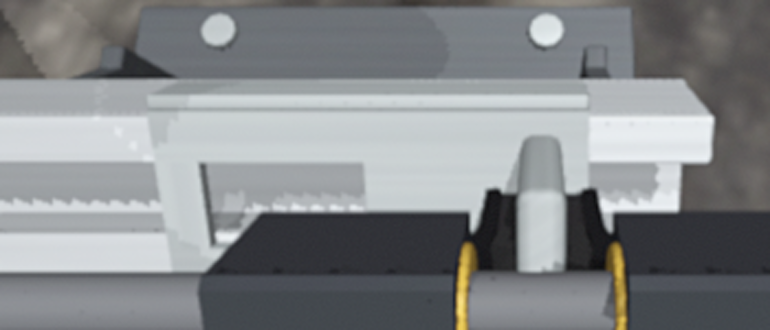

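The plate is flat on the strut (contact force ~10 N along the normal), flanges straddling it, hole at crop (280,200). Releasing.

```bash
python3 -m crank '[[0,0,-0.2,0,0,0,1],[0,0,0,0,0,0,0.6],[0,0,0,0,0,0,0.6],[0,0,0,0,0,0,0.6],[0,0,0,0,0,0,0.6]]';python3 -m crank '[[0,0,-4,0,0,0,0.6],[0,0,-5,0,0,0,0.5],[0,0,-5,0,0,0,0],[0,0,0,0,0,0,0],[0,0,0,0,0,0,0]]'
python3 - <<'E'
from h import *
w=cams.camera_info("wrist");im=cams.camera("wrist");cv2.imwrite("pics/w9.png",im[:,:,::-1]);p,r,o=tool();print(o["q"],o["time"]);np.save("w9.npy",w["pose"])
g=cv2.cvtColor(im,cv2.COLOR_RGB2GRAY)
for q in [M+.004*N+a*X+b*U for a,b in [(.012,-.021),(.012,.021),(-.012,.021),(-.012,-.021)]]+[M+.11*U,M-.11*U]: print(proj(w,q).round(1),end=' ')
print()
l=cv2.createLineSegmentDetector(2).detect(g)[0][:,0]
for s in l:
    a,b=sf(w,s[:2],.004),sf(w,s[2:],.004)
    if np.hypot(*(s[2:]-s[:2]))<9 or max(abs(a[0]),abs(b[0]))>35 or max(abs(a[1]),abs(b[1]))>125: continue
    print(np.round(s).tolist(),a,b)
E
```

```text
time: 11.38
position: [0.6529, -0.0448, 0.167]
tool_rot: [0.562, 0.786, 0.15, -0.211]
ft_force: [-0.6, 0.7, -0.0]
grip_width: 0.0337
grip_force: 0.0
time: 12.0
position: [0.6753, -0.111, 0.2878]
tool_rot: [0.562, 0.786, 0.15, -0.212]
ft_force: [-0.4, -0.6, 0.9]
grip_width: 0.0657
grip_force: 0.0
[-0.45087746  0.73695028  1.11640395  0.36469294  1.67169916 -0.8142276 ] 12.05
[224.5 175.2] [267.6 175.2] [268.6 199. ] [226.4 199. ] [358.1 186.3] [137.4 186.4] 
[142.0, 198.0, 143.0, 209.0] [ -10.9 -104.7] [ -22.6 -105.5]
[328.0, 208.0, 358.0, 209.0] [-21.7  80.3] [-21.9 110.3]
[144.0, 209.0, 218.0, 209.0] [ -21.9 -104.2] [-21.9 -30.1]
[360.0, 208.0, 360.0, 197.0] [-21.5 112.4] [ -9.8 112.1]
[361.0, 177.0, 362.0, 164.0] [ 10.3 112.3] [ 22.6 112.3]
[221.0, 217.0, 309.0, 218.0] [-31.1 -28.3] [-32.   61.4]
[159.0, 196.0, 146.0, 196.0] [ -8.6 -87.3] [  -8.4 -100.9]
[356.0, 194.0, 357.0, 177.0] [ -7.4 107.7] [ 10.2 107.6]
[328.0, 176.0, 359.0, 176.0] [11.4 80. ] [ 11.2 110.4]
[356.0, 158.0, 154.0, 158.0] [ 28.2 106.2] [ 29.1 -87. ]
[158.0, 178.0, 160.0, 195.0] [  9.2 -86.3] [ -7.5 -86.6]
[153.
[... 650 characters left out ...]
 [-32.1  72.3] [ 6.6 72.2]
[133.0, 172.0, 145.0, 193.0] [  15.7 -110.1] [  -5.7 -101.4]
[188.0, 194.0, 172.0, 195.0] [ -6.3 -58.3] [ -7.9 -74.9]
[217.0, 192.0, 193.0, 195.0] [ -5.3 -29.8] [ -7.7 -53.9]
[348.0, 192.0, 328.0, 192.0] [-5.1 99.8] [-5.2 80.1]
[233.0, 200.0, 271.0, 200.0] [-12.8 -14.4] [-12.9  23. ]
[270.0, 179.0, 271.0, 194.0] [ 7.9 23.5] [-7.3 23.6]
[228.0, 177.0, 269.0, 178.0] [ 10.1 -17.6] [ 9.3 22.6]
[216.0, 177.0, 217.0, 191.0] [ 10.3 -29.5] [ -3.5 -29.3]
[329.0, 191.0, 329.0, 178.0] [-3.5 80.6] [ 9.1 81. ]
[218.0, 162.0, 327.0, 163.0] [ 25.3 -26. ] [24.1 78.6]
[326.0, 165.0, 222.0, 164.0] [21.8 77.4] [ 22.9 -22.6]
[137.0, 208.0, 128.0, 217.0] [ -21.8 -111.4] [ -30.3 -122.4]
```

The saddle sits 0.9 mm from strut middle and ~2 mm down the slope, as allowed for. In this frame the slot centre is x≈+0.3 and the hole u≈+2.6. Now on to the bolt.

```bash
python3 - <<'E'
from h import *
a=np.radians(-8.5)
plan([.404,.285,.30],frame([np.cos(a),np.sin(a),0],[0,0,-1]),9)
E
```

```text
rows 9 each [ 4.64 -2.5   1.3 ] [-0.014 -0.057  0.052] norms 5.43 0.079
```

```bash
python3 -m crank '[[4.64,-2.5,1.3,-0.014,-0.057,0.052,0],[4.64,-2.5,1.3,-0.014,-0.057,0.052,0],[4.64,-2.5,1.3,-0.014,-0.057,0.052,0],[4.64,-2.5,1.3,-0.014,-0.057,0.052,0],[4.64,-2.5,1.3,-0.014,-0.057,0.052,0]]' >/dev/null
python3 -m crank '[[4.64,-2.5,1.3,-0.014,-0.057,0.052,0],[4.64,-2.5,1.3,-0.014,-0.057,0.052,0],[4.64,-2.5,1.3,-0.014,-0.057,0.052,0],[4.64,-2.5,1.3,-0.014,-0.057,0.052,0],[0,0,0,0,0,0,0]]'
python3 -m crank '[[0,0,4,0,0,0,0],[0,0,2,0,0,0,0],[0,0,0,0,0,0,0],[0,0,0,0,0,0,0]]'
python3 - <<'E'
from h import *
p,r,o=tool();w=cams.camera_info("wrist");im=cams.camera("wrist");cv2.imwrite("pics/w10.png",im[:,:,::-1]);print(p,r.as_quat(),o["q"])
print("expect bolt px",proj(w,[.404,.285,.068]),"rest",proj(w,[.404,.285,.03]))
g=cv2.cvtColor(im,cv2.COLOR_RGB2HSV)
u,v=map(int,proj(w,[.404,.285,.05]))
cv2.imwrite("pics/w10c.png",cv2.resize(im[max(0,v-110):v+110,max(0,u-150):u+150,::-1],None,fx=2,fy=2,interpolation=cv2.INTER_CUBIC));print(u,v)
E
```

```text
time: 13.3
position: [0.4007, 0.2882, 0.2991]
tool_rot: [0.755, 0.656, -0.003, -0.002]
ft_force: [-0.8, -0.1, -0.4]
grip_width: 0.0869
grip_force: 0.0
time: 13.8
position: [0.4055, 0.2843, 0.2414]
tool_rot: [0.758, 0.652, 0.0, -0.001]
ft_force: [0.3, 0.3, -0.0]
grip_width: 0.0871
grip_force: 0.0
[0.4054549  0.28425223 0.24143403] [ 7.58131511e-01  6.52101475e-01  4.36108118e-05 -5.26517844e-04] [3.84855801e-01 4.29549079e-01 1.80665595e+00 1.30351596e-03
 9.05642138e-01 5.34141139e-01]
expect bolt px [314.21924779 202.74982854] rest [314.46829326 192.00347503]
314 197
```

View pics/w10c.png

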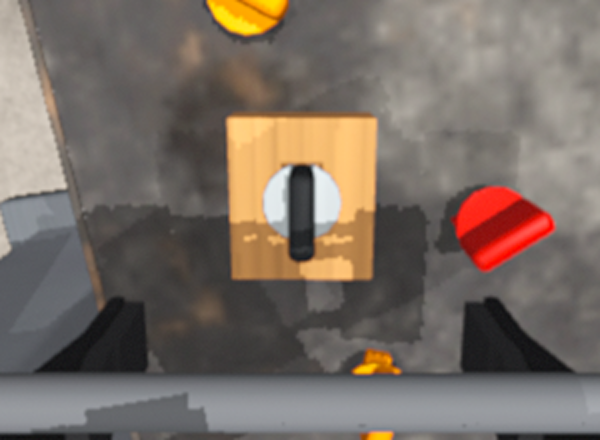

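Crop: the black wing is at crop (301,168)–(302,260) on the white washer, in the wooden rest, with its long way across the gripper's closing line. The red one at (505,225) and the orange ones are left alone.

```bash
python3 - <<'E'
from h import *
p,r,o=tool();w=cams.camera_info("wrist");im=cv2.imread("pics/w10.png");g=cv2.cvtColor(im,cv2.COLOR_BGR2GRAY)
hsv=cv2.cvtColor(im,cv2.COLOR_BGR2HSV)
def tl(P): return (r.inv().apply(np.array(P)-p)*1000).round(1)
roi=np.zeros_like(g);roi[160:225,300:330]=255
m=((g<60)&(roi>0)).astype(np.uint8)
c=max(cv2.findContours(m,0,cv2.CHAIN_APPROX_NONE)[0],key=cv2.contourArea)
x,y,ww,hh=cv2.boundingRect(c);print("wing",x,y,ww,hh,cv2.minAreaRect(c))
L=cv2.fitLine(c,cv2.DIST_L2,0,.01,.01).ravel();print("line",L)
mx=np.array([[rr,np.mean(np.where(m[rr])[0]),m[rr].sum()] for rr in range(y+2,y+hh-2)]);print(mx[::5].round(1).tolist())
for z in (.068,):
  for row in (y,y+hh-1): 
    k=mx[np.abs(mx[:,0]-row).argmin()];print("wing end top",onz(w,(k[1],row),z).round(4),tl(onz(w,(k[1],row),z)))
wo=cv2.inRange(hsv,(5,80,60),(25,255,255));wo[:130]=0;wo[240:]=0;wo[:,:260]=0;wo[:,370:]=0
c=max(cv2.findContours(wo,0,cv2.CHAIN_APPROX_NONE)[0],key=cv2.contourArea)
pts=np.array([onz(w,q[0],.03)[:2]*1000 for q in c],np.float32);rc=cv2.minAreaRect(pts);print("rest",rc,tl([rc[0][0]/1000,rc[0][1]/1000,.03]))
E
```

```text
wing 309 170 12 48 ((314.5, 193.5), (47.0, 11.0), 90.0)
line [1.5325103e-03 9.9999881e-01 3.1422430e+02 1.9323364e+02]
[[172.0, 314.5, 10.0], [177.0, 313.7, 10.0], [182.0, 312.2, 5.0], [187.0, 313.2, 6.0], [192.0, 313.2, 6.0], [197.0, 313.7, 7.0], [202.0, 314.5, 12.0], [207.0, 314.5, 12.0], [212.0, 314.5, 12.0]]
wing end top [0.4089 0.3134 0.068 ] [ 28.8  -1.2 173.9]
wing end top [0.4022 0.2724 0.068 ] [-12.8  -1.6 173.8]
rest ((405.3318786621094, 291.015380859375), (84.84699249267578, 71.92122650146484), 81.69744873046875) [  6.1  -1.4 211.9]
```

```bash
python3 -m crank '[[0.5,-0.15,5,0,0,0,0.3],[0,0,5,0,0,0,0.5],[0,0,2.6,0,0,0,0.6],[0,0,0,0,0,0,0.6],[0,0,0,0,0,0,0.6]]'
python3 - <<'E'
from h import *
a=np.radians(-8.5)
print(delta([.4055+.005*.149-.0014*.989,.2843+.005*.989+.0014*.15,.110],frame([np.cos(a),np.sin(a),0],[0,0,-1])))
E
```

```text
time: 14.48
position: [0.4053, 0.2903, 0.1165]
tool_rot: [0.758, 0.652, 0.001, -0.0]
ft_force: [-0.2, -0.2, -0.3]
grip_width: 0.0449
grip_force: 0.0
(array([-0.1 , -0.03,  0.65]), array([ 0.002, -0.002, -0.001]))
```

```bash
python3 -m crank '[[-0.1,-0.03,0.6,0,0,0,0.6],[0,0,0,0,0,0,1],[0,0,0,0,0,0,1],[0,0,0,0,0,0,1],[0,0,0,0,0,0,1]]' 40; python3 -m crank '[[0,0,0,0,0,0,1],[0,0,0,0,0,0,1]]' 40
python3 - <<'E'
from h import *
print(tool()[0])
E
```

```text
time: 15.1
position: [0.404, 0.2892, 0.1094]
tool_rot: [0.758, 0.652, 0.0, -0.0]
ft_force: [-0.2, -0.7, 1.6]
grip_width: 0.0118
grip_force: 40.0
time: 15.35
position: [0.404, 0.2892, 0.1094]
tool_rot: [0.758, 0.652, 0.0, -0.0]
ft_force: [0.3, 0.3, 3.9]
grip_width: 0.0116
grip_force: 40.0
[0.40402459 0.28915274 0.10944753]
```

```bash
python3 -m crank '[[0,0,-2,0,0,0,1],[0,0,-3,0,0,0,1],[0,0,-5,0,0,0,1],[0,0,-5,0,0,0,1],[0,0,-5,0,0,0,1]]' 40; python3 -m crank '[[0,0,0,0,0,0,1],[0,0,0,0,0,0,1]]' 40
python3 - <<'E'
from h import *
p,r,o=tool();w=cams.camera_info("wrist");im=cams.camera("wrist");cv2.imwrite("pics/w11.png",im[:,:,::-1]);g=cv2.cvtColor(im,cv2.COLOR_RGB2GRAY)
for b in (0,.005): print(proj(w,p+r.apply([b+.019,0,.0754])),proj(w,p+r.apply([b,.019,.0754])),proj(w,p+r.apply([b+.02,0,.0414])))
c=g[195:300,255:375];cv2.imwrite("pics/w11c.png",cv2.resize(im[195:300,255:375,::-1],None,fx=5,fy=5,interpolation=cv2.INTER_CUBIC))
plan(M+.0026*U+.0003*X+(-.004+.0994+.04)*N+np.array([0,0,.05]),frame(-X,-N),10)
E
```

```text
time: 15.98
position: [0.4031, 0.2886, 0.3101]
tool_rot: [0.758, 0.652, -0.001, -0.001]
ft_force: [0.7, 0.6, -2.1]
grip_width: 0.0121
grip_force: 40.0
time: 16.23
position: [0.4029, 0.2885, 0.3082]
tool_rot: [0.758, 0.652, -0.001, -0.001]
ft_force: [-0.7, 0.3, -1.4]
grip_width: 0.0116
grip_force: 40.0
[315.78080184 219.41607163] [349.18241747 251.07467439] [315.70626227 242.02954092]
[315.78540263 210.77783466] [349.44270328 242.92935515] [315.71120159 231.61649967]
rows 10 each [-1.99  4.02 -0.65] [0.047 0.029 0.106] norms 4.53 0.12
```

View pics/w11c.png

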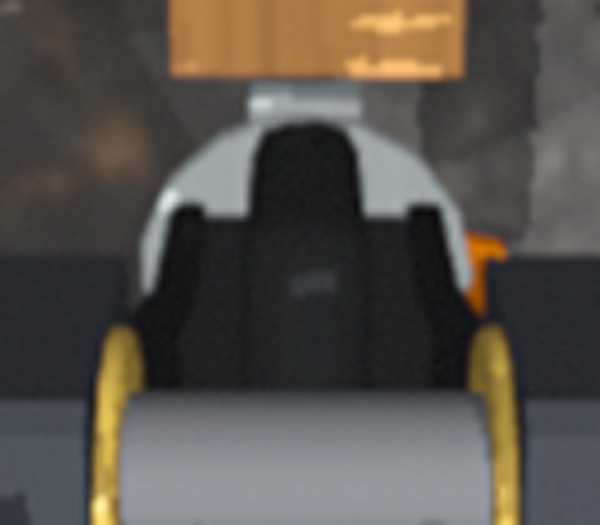

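The washer's near edge at crop row 120 (image row 219) and sides at cols 283 and 349 match a bolt centred in the grip, upright, head lengthwise along tool x. Now over the hole.

```bash
python3 -m crank '[[-1.99,4.02,-0.65,0.047,0.029,0.106,1],[-1.99,4.02,-0.65,0.047,0.029,0.106,1],[-1.99,4.02,-0.65,0.047,0.029,0.106,1],[-1.99,4.02,-0.65,0.047,0.029,0.106,1],[-1.99,4.02,-0.65,0.047,0.029,0.106,1]]' 40 >/dev/null
python3 -m crank '[[-1.99,4.02,-0.65,0.047,0.029,0.106,1],[-1.99,4.02,-0.65,0.047,0.029,0.106,1],[-1.99,4.02,-0.65,0.047,0.029,0.106,1],[-1.99,4.02,-0.65,0.047,0.029,0.106,1],[-1.99,4.02,-0.65,0.047,0.029,0.106,1]]' 
python3 -m crank '[[0,0,0,0,0,0,1],[0,0,0,0,0,0,1],[0,0,0,0,0,0,1]]' 
python3 - <<'E'
from h import *
print(delta(M+.0026*U+.0003*X+(-.004+.0994+.04)*N,frame(-X,-N)),tool()[2]["q"],tool()[2]["grip_width"])
E
```

```text
time: 17.52
position: [0.6002, -0.0895, 0.2651]
tool_rot: [0.952, 0.159, -0.043, -0.259]
ft_force: [0.3, 0.2, -1.3]
grip_width: 0.0119
grip_force: 40.0
time: 17.9
position: [0.6004, -0.0866, 0.2679]
tool_rot: [0.952, 0.162, -0.042, -0.258]
ft_force: [-0.5, 0.9, -0.5]
grip_width: 0.0119
grip_force: 40.0
(array([-0.27,  2.65,  4.3 ]), array([-0.004, -0.   ,  0.007])) [-0.46862973  0.64831711  1.36650645  0.35981483  1.52527021  0.67527091] 0.011903266153200594
```

```bash
python3 -m crank '[[-0.27,1.3,2,-0.004,0,0.007,1],[0,1.35,2.3,0,0,0,1],[0,0,2,0,0,0,1],[0,0,0,0,0,0,1],[0,0,0,0,0,0,1]]' 
python3 - <<'E'
from h import *
print(delta(M+.0026*U+.0003*X+(-.004+.0994)*N,frame(-X,-N)))
p,r,o=tool();w=cams.camera_info("wrist");im=cams.camera("wrist");cv2.imwrite("pics/w12.png",im[:,:,::-1]);g=cv2.cvtColor(im,cv2.COLOR_RGB2GRAY)
def tl(px,z):
    P=onplane(w,px,p+r.apply([0,0,z/1000]),r.apply([0,0,1]));return (r.inv().apply(P-p)*1000).round(1)
print("strut far end corners px",[proj(w,M+a*X+.11*U).round(1).tolist() for a in(-.023,-.01,.01,.023)],"at u50",[proj(w,M+.004*N+a*X+.05*U).round(1).tolist() for a in(-.0295,.0295)],"washer",proj(w,p+r.apply([.019,0,.0754])).round(1),proj(w,p+r.apply([0,.019,.0754])).round(1),"fin",[proj(w,M+.044*N+a*X+.066*U).round(1).tolist() for a in(-.02,.02)], "hole", [proj(w,M+.004*N+a*X+b*U).round(1).tolist() for a in(-.012,.012) for b in (.0236,-.0184)])
for s in cv2.createLineSegmentDetector(2).detect(g)[0][:,0]:
    if np.hypot(*(s[2:]-s[:2]))<12 or max(s[1],s[3])>262 or min(s[0],s[2])<215 or max(s[0],s[2])>420: continue
    a,b=sf(w,s[:2],0),sf(w,s[2:],0);a2,b2=sf(w,s[:2],.004),sf(w,s[2:],.004)
    print(np.round(s,1).tolist(),a,b,"h4",a2[0],b2[0],a2[1],b2[1])
E
```

```text
time: 18.52
position: [0.5961, -0.0802, 0.2014]
tool_rot: [0.953, 0.159, -0.041, -0.255]
ft_force: [0.1, 0.4, -1.2]
grip_width: 0.0119
grip_force: 40.0
(array([-0.05, -0.06,  2.18]), array([ 0.002, -0.002,  0.001]))
strut far end corners px [[354.3, 57.9], [332.7, 57.9], [299.4, 57.8], [277.8, 57.8]] at u50 [[362.0, 158.6], [269.9, 158.5]] washer [316.7 218.7] [350.2 250.4] fin [[355.6, 138.3], [276.7, 138.3]] hole [[334.0, 198.3], [333.0, 256.3], [297.8, 198.3], [298.7, 256.3]]
[277.8999938964844, 55.599998474121094, 279.79998779296875, 106.9000015258789] [ 22.9 111.2] [22.6 81.8] h4 22.5 22.2 110.6 81.7
[353.0, 109.4000015258789, 354.70001220703125, 54.29999923706055] [-23.2  80.3] [-23.2 112. ] h4 -22.7 -22.7 80.2 111.3
[272.6000061035156, 109.4000015258789, 276.20001220703125, 243.10000610351562] [27.2 80.3] [ 28.  -10.2] h4 26.7 27.4 80.2 -8.5
[331.8999938964844, 61.20000076293945, 300.6000061035156, 61.20000076293945] [ -9.6 108.1] [  9.3 108.1] h4 -9.4 9.1 107.6 107.6
[369.3999938964844, 107.5, 354.29998779296875, 108.0] [-33.4  81.4] [-24.   81.1] h4 -32.8 -23.5 81.3 81.1
[29
[... 3278 characters left out ...]
035156, 108.4000015258789, 296.8999938964844, 108.0] [20.6 80.8] [11.9 81.1] h4 20.2 11.7 80.8 81.1
[225.89999389648438, 229.1999969482422, 234.6999969482422, 243.6999969482422] [62.6  0.2] [ 57.2 -10.6] h4 61.4 56.1 1.8 -8.9
[255.0, 132.3000030517578, 271.20001220703125, 137.5] [38.9 66.2] [28.7 62.9] h4 38.2 28.2 66.4 63.2
[394.29998779296875, 198.10000610351562, 391.70001220703125, 228.1999969482422] [-53.   22.7] [-52.7   1. ] h4 -52.0 -51.7 23.8 2.5
[215.8000030517578, 111.80000305175781, 218.6999969482422, 125.5] [62.9 78.7] [61.8 70.4] h4 61.7 60.6 78.8 70.6
[356.8999938964844, 94.4000015258789, 370.6000061035156, 95.80000305175781] [-25.3  89.2] [-33.8  88.4] h4 -24.8 -33.2 89.0 88.2
```

Strut slot is centred at x≈0 and the hole at u≈2.9; the bolt is at x≈-0.2, u≈3.1, well inside the ±3 mm window. Inserting.

```bash
python3 -m crank '[[0,0,0.6,0,0,0,1],[0,0,0.5,0,0,0,1],[0,0,0,0,0,0,1]]'; python3 -m crank '[[0,0,0.4,0,0,0,1],[0,0,0.3,0,0,0,1],[0,0,0,0,0,0,1]]'
python3 - <<'E'
from h import *
print(delta(M+.0026*U+.0003*X+(-.004+.0994)*N,frame(-X,-N)))
E
```

```text
time: 18.95
position: [0.5933, -0.0753, 0.1905]
tool_rot: [0.953, 0.158, -0.042, -0.255]
ft_force: [-0.1, -1.0, -1.4]
grip_width: 0.0116
grip_force: 40.0
time: 19.32
position: [0.5923, -0.0721, 0.1845]
tool_rot: [0.953, 0.158, -0.042, -0.255]
ft_force: [0.2, 0.2, -0.9]
grip_width: 0.0117
grip_force: 40.0
(array([ 0.04, -0.13,  0.27]), array([ 0.   , -0.001, -0.001]))
```

```bash
python3 -m crank '[[0,-0.08,0.15,0,0,0,1],[0,0,0.1,0,0,0,1],[0,0,0,0,0,0,1]]'; python3 -m crank '[[0,0,0.1,0,0,0,1],[0,0,0,0,0,0,1]]'
python3 - <<'E'
from h import *
print(delta(M+.0026*U+.0003*X+(-.004+.0994)*N,frame(-X,-N)))
E
```

```text
time: 19.7
position: [0.5919, -0.0704, 0.183]
tool_rot: [0.953, 0.158, -0.042, -0.255]
ft_force: [-0.0, 0.6, 0.0]
grip_width: 0.0113
grip_force: 40.0
time: 19.95
position: [0.5917, -0.07, 0.1821]
tool_rot: [0.953, 0.158, -0.042, -0.255]
ft_force: [0.8, -0.3, -2.1]
grip_width: 0.0115
grip_force: 40.0
(array([ 0.03, -0.05, -0.04]), array([ 0.   , -0.002, -0.001]))
```

```bash
python3 -m crank '[[0,0,0.1,0,0,0,1],[0,0,0,0,0,0,1]]'|grep -E "posi|ft"; python3 -m crank '[[0,0,0.1,0,0,0,1],[0,0,0,0,0,0,1]]'|grep -E "posi|ft"
python3 - <<'E'
from h import *
print(delta(M+.0026*U+.0003*X+(-.004+.0994)*N,frame(-X,-N)))
E
```

```text
position: [0.5915, -0.0695, 0.1813]
ft_force: [-0.7, -0.6, -1.4]
position: [0.5914, -0.069, 0.1804]
ft_force: [-0.8, -0.9, -1.2]
(array([ 0.03, -0.05, -0.25]), array([ 0.   , -0.002, -0.001]))
```

I'd put the seated head underside at -4 in strut frame; it is -16 (washer at +4, minus 20), so ~9.5 mm more to go.

```bash
python3 -m crank '[[0,-0.05,0.3,0,0,0,1],[0,0,0.3,0,0,0,1],[0,0,0,0,0,0,1]]'|grep -E "posi|ft"; python3 -m crank '[[0,0,0.2,0,0,0,1],[0,0,0,0,0,0,1]]'|grep -E "posi|ft"
python3 - <<'E'
from h import *
print(delta(M+.0026*U+.0003*X+(-.016+.0994)*N,frame(-X,-N)))
E
```

```text
position: [0.5901, -0.0655, 0.1752]
ft_force: [-0.2, -1.3, -2.1]
position: [0.5899, -0.0647, 0.1736]
ft_force: [0.8, 0.5, -1.6]
(array([0.03, 0.  , 0.15]), array([ 0.   , -0.002, -0.001]))
```

```bash
python3 -m crank '[[0,0,0.1,0,0,0,1],[0,0,0,0,0,0,1]]'|grep -E "posi|ft"; python3 -m crank '[[0,0,0.1,0,0,0,1],[0,0,0,0,0,0,1]]'|grep -E "posi|ft"
python3 - <<'E'
from h import *
print(delta(M+.0026*U+.0003*X+(-.016+.0994)*N,frame(-X,-N)))
E
```

```text
position: [0.5899, -0.0644, 0.173]
ft_force: [0.2, -0.7, -0.9]
position: [0.5899, -0.0644, 0.1729]
ft_force: [-0.5, -3.7, 5.4]
(array([ 0.02, -0.01,  0.07]), array([ 0.001, -0.003, -0.001]))
```

Washer seated (contact 0.7 mm above nominal, same as the saddle). Quarter turn now.

```bash
python3 -m crank '[[0,0,-0.1,0,0,-0.1,1],[0,0,0,0,0,-0.18,1],[0,0,0,0,0,-0.18,1],[0,0,0,0,0,-0.18,1],[0,0,0,0,0,-0.18,1]]'|grep -E "posi|ft|rot"; python3 -m crank '[[0,0,0,0,0,-0.18,1],[0,0,0,0,0,-0.18,1],[0,0,0,0,0,-0.18,1],[0,0,0,0,0,-0.18,1],[0,0,0,0,0,-0.03,1]]'|grep -E "posi|ft|rot"
python3 -m crank '[[0,0,0,0,0,0,1],[0,0,0,0,0,0,1]]'
python3 - <<'E'
from h import *
print(delta(M+.0026*U+.0003*X+(-.016+.0994)*N,frame(U,-N)),tool()[2]["moment"])
E
```

```text
position: [0.5904, -0.0642, 0.173]
tool_rot: [0.81, 0.527, 0.065, -0.25]
ft_force: [1.2, -0.3, 1.0]
position: [0.5904, -0.0642, 0.173]
tool_rot: [0.563, 0.785, 0.151, -0.209]
ft_force: [2.5, -0.6, 1.0]
time: 23.08
position: [0.5901, -0.0644, 0.1729]
tool_rot: [0.563, 0.785, 0.151, -0.21]
ft_force: [1.9, -1.3, 0.3]
grip_width: 0.0118
grip_force: 40.0
(array([0.01, 0.  , 0.07]), array([ 0.003,  0.001, -0.003])) [-0.37955776 -0.26341115 -0.11857559]
```

```bash
python3 -m crank '[[0,0,0,0,0,0,0.65],[0,0,0,0,0,0,0.65],[0,0,0,0,0,0,0.65],[0,0,0,0,0,0,0.65]]';python3 -m crank '[[0,0,-3,0,0,0,0.65],[0,0,-5,0,0,0,0.65],[0,0,-5,0,0,0,0.6],[0,0,0,0,0,0,0.6],[0,0,0,0,0,0,0.6]]'
python3 - <<'E'
from h import *
p,r,o=tool();w=cams.camera_info("wrist");im=cams.camera("wrist");cv2.imwrite("pics/w13.png",im[:,:,::-1]);g=cv2.cvtColor(im,cv2.COLOR_RGB2GRAY)
c=proj(w,M+.0026*U+.025*N);print("bolt px",c)
T=M+.0026*U+.0046*N
for n,a,b,h in [("wing end+X",.02,0,.042),("wing end-X",-.02,0,.042),("wing +U",0,.006,.042),("washer +U",0,.019,.008),("washer +X",.019,0,.008)]: print(n,proj(w,M+.0026*U+h*N+a*X+b*U).round(1))
m=(g<60).astype(np.uint8);k=np.zeros_like(m);v,u=int(c[1]),int(c[0]);k[v-45:v+45,u-60:u+60]=1;m&=k
n,lab,st,ce=cv2.connectedComponentsWithStats(m)
print([(st[i].tolist(),ce[i].round(1).tolist()) for i in range(1,n) if st[i][4]>40])
for s in cv2.createLineSegmentDetector(2).detect(g)[0][:,0]:
    a,b=sf(w,s[:2],.004),sf(w,s[2:],.004)
    if np.hypot(*(s[2:]-s[:2]))<14 or max(abs(a[0]),abs(b[0]))>35 or max(abs(a[1]),abs(b[1]))>125: continue
    print(np.round(s).tolist(),a,b)
E
```

```text
time: 23.58
position: [0.5897, -0.0643, 0.1728]
tool_rot: [0.563, 0.785, 0.151, -0.21]
ft_force: [0.9, 0.2, 0.1]
grip_width: 0.0297
grip_force: 0.0
time: 24.2
position: [0.6099, -0.1255, 0.2849]
tool_rot: [0.563, 0.785, 0.151, -0.211]
ft_force: [-0.4, 0.2, -0.1]
grip_width: 0.0346
grip_force: 0.0
bolt px [316.44973948 199.19568936]
wing end+X [316.4 181.6]
wing end-X [316.5 226.5]
wing +U [323.5 204.4]
washer +U [336.3 194.4]
washer +X [316.4 174.9]
[([311, 180, 12, 49, 528], [316.9, 204.4]), ([265, 235, 19, 9, 119], [273.7, 240.0]), ([348, 234, 28, 10, 171], [358.9, 238.7])]
[208.0, 215.0, 283.0, 215.0] [ -22.  -104.5] [-21.9 -30.3]
[323.0, 181.0, 323.0, 226.0] [12.7  8.8] [-33.1   9.3]
[309.0, 214.0, 310.0, 181.0] [-21.3  -4.8] [12.8 -3.4]
[226.0, 203.0, 207.0, 201.0] [ -9.5 -86.1] [  -7.5 -104.3]
[326.0, 224.0, 384.0, 225.0] [-31.4  11.7] [-32.2  70.3]
[398.0, 215.0, 426.0, 215.0] [-21.8  83.2] [-21.9 110.4]
[430.0, 169.0, 413.0, 163.0] [ 23.7 110.7] [29.  93.8]
[286.0, 224.0, 308.0, 224.0] [-31.4 -28.1] [-31.3  -5.7]
[416.0, 201.0, 417.0, 183.0] [-7.6 99.5] [ 9.9 99.3]
[398.0, 182.0, 428.0, 182.0] [11.5 81. ] [ 10.7 109.8]
[216.0, 186.0, 217.0, 201.0] [  8.1 -94. ] [ -7.  -94.4]
[378.0, 195.0, 381.0, 178.0] [-1.3 62.5] [14.9 64.5]
[413.0, 164.0, 214.0, 163.0] [28.9 93.9] [ 29.7 -93.6]
[206.0, 183.0, 282.0, 182.0] [  11.  -103.7] [ 11.7 -30.5]
[228.0, 170.0, 203.0, 168.0] [ 23.5 -81.1] [  24.8 -104.7]
[379.0, 214.0, 380.0, 195.0] [-21.5  64. ] [-2.2 64.3]
[281.0, 169.0, 229.0, 169.0] [ 23.6 -31.3] [ 23.7 -79.9]
[283.0, 199.0, 227.0, 199.0] [ -5.1 -29.8] [ -5.5 -84.6]
[295.0, 206.0, 294.0, 184.0] [-12.3 -18.7] [  9.1 -18.5]
[299.0, 187.0, 298.0, 203.0] [  6.6 -13.9] [ -9.6 -15.9]
[283.0, 183.0, 284.0, 201.0] [ 10.3 -29.4] [ -7.2 -29.4]
[286.0, 168.0, 397.0, 168.0] [ 24.8 -26.5] [24.5 78.9]
[379.0, 171.0, 284.0, 170.0] [22.1 62.4] [ 22.6 -27.8]
```

The wing lies across the slot: 12 px wide, rows 180–229, as predicted for a seated, turned bolt. The saddle hasn't moved and the gripper is clear. Handing in.

```bash
python3 -c "
from rig import ticket
print(ticket.hand_in())"
```

```text
the job is handed in; nothing more can be done
None
```

The job is handed in at about 24 s. The saddle is seated with its hole about 1 mm from the strut's middle, and the bolt is through and turned a quarter across under the lips. The gripper has let go and stands clear. I checked the turn from the wing's position in the camera, without a pull test.

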